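Power up the inverter test bench in order

TASK

Power up the inverter under test by pressing with the closed fingertips; nothing is to be picked up. First press the raised end of the wide rocker on the larger (DC) isolator box fully down so that it stays over, then do the same with the narrow rocker on the smaller (AC) isolator box, and then press the round start button of the black hand control, hold it fully down for two seconds and let go. Leave the square stop key unpressed, leave the hand control lying where it is, and do not disturb the other things on the bench.

Things in the scene. Friction and masses are not known exactly. Their poses are not given: they have to be found in the camera images.
- dc_box: DC isolator: the larger light grey box, fixed to the bench, 112 (x) by 104 (y) by 62 mm high (65 mm at the bezel round the rocker), with one WIDE black rocker on its top, 72 mm long (x) and 50 mm wide, and two black cable glands on its +x side. Origin at the centre of its underside, z up.
- dc_rocker (a joint): Angle of the wide DC rocker. 0 = off (its +x end, in the box's frame, is raised), 0.40 = on (that end fully down). It is held by friction only and stays where it is left; it starts between 0 and 0.05.
- dc_press (a point): Where to press the wide DC rocker: the crest of a rounded rib across its raised (+x) end, 28 mm from its middle (rib 8 mm thick, 4 mm proud). The pivot is 72 mm above the bench over the box's centre. Off, this point is about 87 mm above the bench; fully on, about 76 mm. Takes about 5 N here, then a hard stop.
- ac_box: AC isolator: the smaller light grey box, fixed to the bench, 98 (x) by 76 (y) by 50 mm high (53 mm at the bezel round the rocker), with one NARROW black rocker on its top, 72 mm long (x) and 22 mm wide, and two cable glands on its +x side. Origin at the centre of its underside, z up.
- ac_rocker (a joint): Angle of the narrow AC rocker. 0 = off (its -x end, in the box's frame, the end away from the cable glands, is raised), 0.40 = on (that end fully down). Held by friction only, stays where it is left; it starts between 0 and 0.05.
- ac_press (a point): Where to press the narrow AC rocker: the crest of a rounded rib across its raised (-x) end, 28 mm from its middle (rib 8 mm thick, 4 mm proud). The pivot is 60 mm above the bench over the box's centre. Off, this point is about 75 mm above the bench; fully on, about 64 mm. Takes about 5 N here, then a hard stop.
- control: Hand control, loose, about 0.6 kg: a black block 150 (x) by 76 (y) by 34 mm high lying flat on the bench, with a round button and a square key on its top and a short cable stub on its +x end. Origin at the centre of its underside, z up. Only to be touched on its round button; it must not be lifted or pushed away.
- start (a joint): Travel of the round start button: 0 = up, 0.006 m = fully down. Springs back when released.
- start_top (a point): Centre of the top of the round start button (white, 32 mm diameter, in a 48 mm round dark steel collar), 35 mm from the middle of the hand control towards its -x end (away from the cable stub). 52 mm above the bench when up, 46 mm when down, level with the collar. Starts to move at 1.5 N, fully down at 5 N.
- stop (a joint): Travel of the square stop key: 0 = up, 0.006 m = fully down. Must stay up.
- stop_top (a point): Centre of the top of the square stop key (white, 30 by 30 mm, in a 46 mm square dark steel collar), 70 mm from the start button, at the +x (cable) end of the hand control. 52 mm above the bench. Not to be pressed.
- fuse: Bystander: cartridge fuse standing upright, white with steel ends, 24 mm diameter, 52 mm high. Origin at the centre of its underside.
- plug: Bystander: black connector plug standing upright, 26 mm diameter, 55 mm high. Origin at the centre of its underside.
- driver: Bystander: orange screwdriver, 190 mm long, lying between the robot and the boxes. Origin under its middle, along its x.
- meter: Bystander: hand multimeter lying on its back, 165 by 85 by 50 mm high. Origin at the centre of its underside.
- mug: Bystander: white mug, 80 mm diameter, 90 mm high. Origin at the centre of its underside.
- tape: Bystander: roll of yellow tape lying flat, 90 mm diameter, 24 mm high. Origin at the centre of its underside.
- tray: Bystander: blue parts tray, 100 by 140 by 35 mm high. Origin at the centre of its underside.

How it is judged:
By the outcome, as a careful person would: the job done as asked, in the order asked, and still so for the second after the job is handed in, with the robot touching nothing.
It also fails if it takes over 58 s, if anything falls off the work surface, if the arm or the gripper's body presses on something with over 40 N, if the wrist force passes 120 N, or if a joint passes its speed limit or range.

ROBOT

A 6-joint arm with a two-finger parallel gripper is mounted at the origin on the work surface. World frame = base frame: x ahead of the robot, y to its left, z up, the work surface at z = 0. Lengths are in m, angles in rad, forces in N, time in s.
With the tool pointing down it reaches from about 0.425 to 0.95 m from the base axis. Payload 3.5 kg.
Tool frame: the origin (TCP) lies on the centre line of the jaws, within the pads' length; the fingertips stand 19 mm ahead of it and the grasp point (between the pads) is the TCP; z points along the fingers, y is the line along which they close (so a half turn about z gives the same grasp; the last joint's range is limited). The gripper opens to 85 mm and grips with 20 to 120 N. Pads are 22 mm wide; open, the fingers measure 114 mm over their backs; the gripper's body (76 mm by 85 mm) begins 54 mm behind the grasp point. The pads swing forward as they close: fully open they stand 13 mm farther back than shut.
Start: joints at [-1.33, 0.286, 1.577, -0, 1.279, -0.15], TCP at [0.257, -0.624, 0.212] pointing down, gripper open.
Joint ranges: [-2.77, 2.77], [-0.9, 2.22], [0.21, 2.48], [-1.53, 4.67], [0.24, 2.81], [-2.84, 2.84]. Speed limits (rad/s): [2.79, 2.79, 3.14, 3.14, 3.14, 3.14].

INTERFACE

Orientations are given as a unit quaternion [x, y, z, w].
In Python, from plant import ctrl, imaging gives the robot as it stands. The module is installed in compiled form; this text tells all that it offers.
- The arm moves only by the shell command python3 -m handwheel 'ROWS' [OPENING] [FORCE]. ROWS is JSON, one flat list of numbers, 6 for each row, row after row: the shift along the world's x, y, z in units of 150 mm (1.0 is 150 mm), then the turn, a rotation vector about the world's x, y, z in units of 90 degrees (1.0 is 90 degrees). In form: [tx, ty, tz, rx, ry, rz, tx, ty, tz, rx, ry, rz, ...]. A call has 1 to 5 rows; each row shifts and turns the commanded pose from where the row before left it; what a row does not reach is not made up. A row lasts 1/12 s, in which the tool goes at most 41.7 mm and 7.16 degrees, less where a joint would pass 70% of its speed; a pose out of reach is approached as far as the arm can. A call with a number of a shift or a turn outside -1 to 1 is refused whole. A call with a gripper value outside its range is refused whole. OPENING is the opening, from 0 (shut) to 1 (fully open), set as the call begins (- or left out, the last holds). The fingers move at their own pace and stop on an object; FORCE is the grip in N (left out, the last holds). Time passes only in rows, so rows that do not move let the fingers close. It gives the time, the measured TCP pose, the force, the opening and the grip force at its end, in the units of the state.
- ctrl.get_state(): the state, without advancing time (a new reading comes with each control period).
- imaging.read_camera(name): name is "scene" or "side" or "wrist"; returns (picture, depth): 400x640x3 uint8, blue, green, red; 400x640 float32, m along the optical axis (not along the pixel's ray), 0 where there is no reading.
- imaging.get_calibration(name): a dict with "fovy" (degrees; the focal length in pixels is half the picture's height over the tangent of half this angle, whatever the lens; pixels are square), "cx", "cy" (the principal point, pixels), "R" (3x3) and "t" (3): a world point X has camera coordinates R X + t. Camera axes: x right, y down, z forward; pixel columns grow to the right and rows downward; lengths in m; the calibration is good to about 2 mm. A picture is of the moment at which its call begins: read the wrist's pose just before it. get_calibration takes no time and is no camera call; for the wrist camera it gives the pose at the moment of the call.
- ctrl.sign_off(): hands the job in; it is judged then, once.
The state is a dict: "time": time; "qpos": joint angles; "dq": joint speeds; "joint_efforts": joint torques, N m; "eef_pos": TCP position; "tcp_rot": TCP orientation; "contact_force": force on the tool from outside, world axes, zero at the start; "wrist_torque": the same for the moment, N m; "opening": opening from 0.0 (shut) to 1.0 (fully open); "finger_force": force on a finger pad.
Only numpy, scipy, OpenCV 4.12 (cv2) and the standard library are available. Lean on these libraries where they do the work, as an engineer would, in place of code of your own. Each camera call takes 0.05 s, during which the arm holds its last target. There are 200 camera calls.

## Working session

There is one attempt and no reset: what is moved stays moved. The work goes in short steps, Python scripts to look and compute and a shell command to move; the robot and the scene stay as the last step left them, time stands still between calls to the robot, and variables do not carry over. Pictures are saved under pics/ and viewed, at most 10 in all, crops included, and the job is handed in when it is done.

```bash
mkdir -p pics
cat > h.py <<'E'
import numpy as np, cv2
from plant import ctrl, imaging
def cam(n):
    c=imaging.get_calibration(n); f=200/np.tan(np.radians(c["fovy"])/2)
    return f,c["cx"],c["cy"],np.array(c["R"]),np.array(c["t"])
def depthpt(c,d,u,v):
    f,cx,cy,R,t=c; z=float(np.median(d[v-1:v+2,u-1:u+2]))
    return R.T@(np.array([(u-cx)/f*z,(v-cy)/f*z,z])-t)
def onplane(c,u,v,h):
    f,cx,cy,R,t=c; r=R.T@np.array([(u-cx)/f,(v-cy)/f,1]); o=-R.T@t
    return o+r*(h-o[2])/r[2]
def proj(c,X):
    f,cx,cy,R,t=c; p=R@np.array(X)+t; return p[0]/p[2]*f+cx,p[1]/p[2]*f+cy
E
python3 - <<'E'
from h import *
for n in("scene","side"):
    p,d=imaging.read_camera(n); cv2.imwrite(f"pics/{n}.png",p); np.save(n+"_d.npy",d); c=cam(n)
    print(n,c[0],c[1:3],-c[3].T@c[4],(d>0).mean(), imaging.get_calibration(n).keys())
print(ctrl.get_state())
E
```

```text
scene 438.59456297522337 (321.7109636134304, 198.2655942271078) [ 0.87981462 -0.51072913  0.90490286] 0.99611328125 dict_keys(['fovy', 'cx', 'cy', 'R', 't'])
side 388.4782417313972 (316.092044210889, 196.91249656284276) [0.47044366 0.62656847 0.47657375] 0.99603125 dict_keys(['fovy', 'cx', 'cy', 'R', 't'])
{'time': 0.1, 'qpos': array([-1.32999922e+00,  2.87118755e-01,  1.57807143e+00, -2.81388628e-06,
        1.27862335e+00, -1.50021713e-01]), 'dq': array([-1.76422162e-05, -2.67910612e-03, -3.20365184e-03, -1.35271426e-04,
        3.04574416e-04,  1.64161457e-03]), 'joint_efforts': array([-1.39478075e-04, -4.07296801e+01, -2.93700349e+01, -1.79939802e-04,
        3.42761123e-03,  2.16365720e-06]), 'eef_pos': array([ 0.25699248, -0.62345057,  0.21083567]), 'tcp_rot': array([ 9.80967574e-01,  1.94168448e-01, -5.17284660e-05, -1.10923477e-03]), 'contact_force': array([ 0.03568278, -0.37000751,  0.39901642]), 'wrist_torque': array([ 0.01019835,  0.02633486, -0.01143824]), 'finger_force': 0.0, 'opening': 0.9979519271084881}
```

View pics/scene.png

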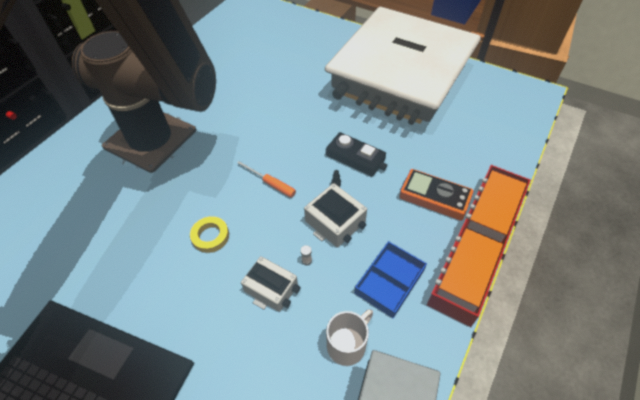

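View pics/side.png

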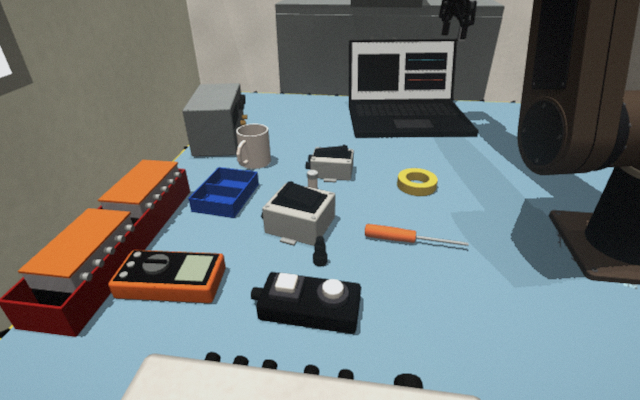

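The scene view shows the AC box near (270,282), the DC box near (336,212), and the control near (356,153), with its start button at (345,141). The side view shows DC at (300,210), AC at (332,162), start at (333,290) and the square key at (287,283). I'll enlarge crops of both.

Run:
```python
from h import *
a=cv2.imread("pics/scene.png"); b=cv2.imread("pics/side.png")
cv2.imwrite("pics/c1.png",cv2.resize(a[120:320,230:400],None,fx=3,fy=3,interpolation=cv2.INTER_CUBIC)[:600])
cv2.imwrite("pics/c2.png",cv2.resize(b[135:335,240:380],None,fx=3,fy=3,interpolation=cv2.INTER_CUBIC))
c=cam("scene");d=np.load("scene_d.npy")
# top view height map
f,cx,cy,R,t=c
v,u=np.mgrid[0:400,0:640]
P=(np.stack([(u-cx)/f*d,(v-cy)/f*d,d],-1)-t)@R
np.save("P.npy",P)
for n,(x,y) in dict(start=(345,141),stop=(368,149),dc=(336,207),ac=(268,275),fuse=(306,250),plug=(337,176),mug=(350,320)).items(): print(n,P[y,x].round(4))
```

```text
start [0.5166 0.2147 0.0533]
stop [0.5835 0.2166 0.0557]
dc [0.6072 0.0007 0.0775]
ac [ 0.5627 -0.2148  0.0646]
fuse [ 0.5963 -0.1169  0.0495]
plug [0.5505 0.1094 0.0396]
mug [ 0.7562 -0.2104  0.0493]
```

View pics/c1.png

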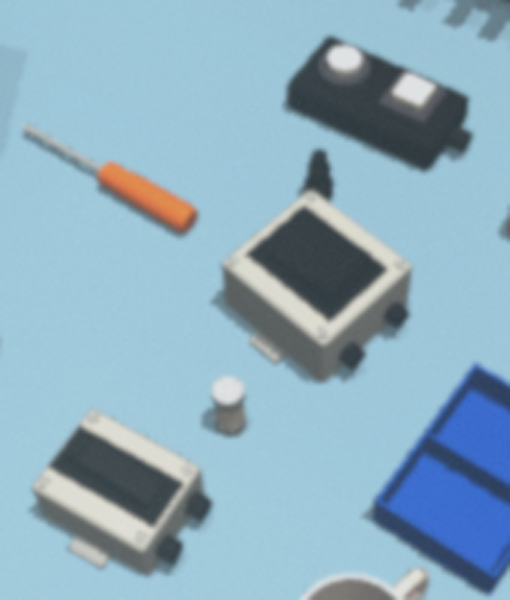

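View pics/c2.png

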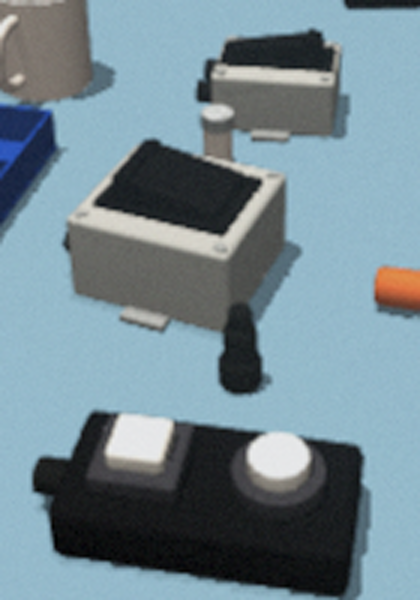

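Scene crop: start button top at (345,58), stop at (415,90), DC box top corners at (225,265), (312,193), (410,266), (325,338), and AC corners at (36,490), (95,410), (201,468), (148,545). Side crop: start (280,456), stop (139,440), DC corners (70,214), (287,178), (232,250). Glands and rockers are oriented as described.

Run:
```python
from h import *
s=cam("scene");e=cam("side");P=np.load("P.npy")
def tri(a,b):
    M=[s[0:0]];Ps=[]
    for c in(s,e):
        f,cx,cy,R,t=c; Ps.append(np.array([[f,0,cx],[0,f,cy],[0,0,1]])@np.c_[R,t])
    X=cv2.triangulatePoints(Ps[0],Ps[1],np.array([[230+a[0]/3],[120+a[1]/3]]),np.array([[240+b[0]/3],[135+b[1]/3]]))
    return (X[:3]/X[3]).ravel().round(4)
S=lambda u,v,h:onplane(s,230+u/3,120+v/3,h)
E=lambda u,v,h:onplane(e,240+u/3,135+v/3,h)
print("start",tri((345,58),(280,456)),S(345,58,.052),E(280,456,.052))
print("stop",tri((415,90),(139,440)),S(415,90,.052),E(139,440,.052))
for n,pts,h in(("dc",[(225,265),(312,193),(410,266),(325,338)],.062),("ac",[(36,490),(95,410),(201,468),(148,545)],.05)):
    q=np.array([S(*p,h) for p in pts]); print(n,q[:,:2].round(4).tolist(),q.mean(0).round(4),[np.linalg.norm(q[i]-q[i-1]).round(4) for i in range(4)])
    for x in (q[2]-q[1],q[3]-q[0]): print(" yaw",np.degrees(np.arctan2(x[1],x[0])))
    # depth-based top outline
    c=q.mean(0); m=(np.abs(P[...,0]-c[0])<.085)&(np.abs(P[...,1]-c[1])<.085)&(P[...,2]>h-.006)&(P[...,2]<h+.035)
    r=cv2.minAreaRect(P[m][:,:2].astype(np.float32)*1000); print(" rect",r)
print("dc corner near side",tri((312,193),(232,250)),tri((225,265),(287,178)),tri((410,266),(70,214)))
print("ac corner",tri((95,410),(340,80)),tri((201,468),(212,75)))
```

```text
start [0.5117 0.2206 0.0524] [0.51320064 0.22111524 0.052     ] [0.50974604 0.21932898 0.052     ]
stop [0.5828 0.2177 0.0508] [0.58450777 0.21704221 0.052     ] [0.58088471 0.21822276 0.052     ]
dc [[0.5407, -0.0287], [0.5653, 0.0669], [0.6668, 0.0412], [0.6407, -0.0488]] [0.6034 0.0077 0.062 ] [np.float64(0.1021), np.float64(0.0987), np.float64(0.1047), np.float64(0.0938)]
 yaw -14.186238569404548
 yaw -11.406443759026434
 rect ((600.237548828125, 7.824310302734375), (105.1667709350586, 113.41725158691406), 74.9083023071289)
ac [[0.52, -0.2531], [0.5199, -0.1797], [0.6125, -0.1809], [0.6115, -0.2483]] [ 0.566  -0.2155  0.05  ] [np.float64(0.0917), np.float64(0.0733), np.float64(0.0926), np.float64(0.0673)]
 yaw -0.7609435666939366
 yaw 2.9974745144800763
 rect ((561.9400024414062, -192.61390686035156), (124.04283142089844, 97.53987121582031), 89.53520202636719)
dc corner near side [0.5608 0.0671 0.0608] [ 0.5355 -0.0254  0.0559] [0.665  0.0413 0.0611]
ac corner [ 0.5137 -0.1797  0.0488] [ 0.6102 -0.1805  0.0481]
```

```bash
M="python3 -m handwheel"
python3 -m handwheel '[0.137,0.231,0,0,0,-0.027, 0.137,0.231,0,0,0,-0.027, 0.137,0.231,0,0,0,-0.027, 0.137,0.231,0,0,0,-0.027, 0.137,0.231,0,0,0,-0.027]' 0 30
python3 -m handwheel '[0.137,0.231,0,0,0,-0.027, 0.137,0.231,0,0,0,-0.027, 0.137,0.231,0,0,0,-0.027, 0.137,0.231,0,0,0,-0.027, 0.137,0.231,0,0,0,-0.027]'
python3 - <<'E'
from h import *
P=np.load("P.npy")
for u,v in((330,70),(385,10),(435,105),(400,60)): print(u,v,P[v,u].round(3))
E
```

```text
time: 0.52
eef_pos: [0.3603, -0.4489, 0.2114]
tcp_rot: [0.996, 0.088, -0.0, -0.001]
contact_force: [0.5, -0.6, -1.1]
opening: 0.3
finger_force: 0.0
time: 0.93
eef_pos: [0.463, -0.2755, 0.2117]
tcp_rot: [1.0, -0.018, -0.0, -0.0]
contact_force: [1.3, -0.7, -0.5]
opening: 0.003
finger_force: 0.0
330 70 [0.371 0.393 0.107]
385 10 [0.378 0.745 0.11 ]
435 105 [0.686 0.402 0.106]
400 60 [0.529 0.525 0.112]
```

```bash
python3 -m handwheel '[0.136,0.23,0,0,0,-0.017, 0.136,0.23,0,0,0,-0.017, 0.136,0.23,0,0,0,-0.017, 0.136,0.23,0,0,0,-0.017, 0.136,0.23,0,0,0,-0.017]'
python3 -m handwheel '[0.136,0.23,0,0,0,-0.017, 0.136,0.23,0,0,0,-0.017, 0.136,0.23,0,0,0,-0.017, 0,0,0,0,0,0, 0,0,0,0,0,0]'
python3 - <<'E'
from h import *
st=ctrl.get_state(); c=cam("wrist")
p,d=imaging.read_camera("wrist"); cv2.imwrite("pics/w1.png",p); np.save("w1_d.npy",d); np.save("w1_c.npy",np.array(c,dtype=object),allow_pickle=True)
print(st["eef_pos"],st["tcp_rot"],c[0],-c[3].T@c[4])
# predicted points
for n,X in dict(tip=st["eef_pos"]-[0,0,.019],dcpress=[.626,.001,.087],start=[.5117,.2203,.052]).items(): print(n,proj(c,X))
E
```

```text
time: 1.35
eef_pos: [0.565, -0.103, 0.2117]
tcp_rot: [0.996, -0.084, -0.0, -0.0]
contact_force: [0.7, -0.6, 0.6]
opening: 0.0
finger_force: 0.0
time: 1.77
eef_pos: [0.626, 0.0005, 0.2112]
tcp_rot: [0.993, -0.121, -0.001, 0.0]
contact_force: [-0.8, 0.4, 0.3]
opening: 0.0
finger_force: 0.0
[6.25991036e-01 5.34960971e-04 2.11177915e-01] [ 9.92626001e-01 -1.21214767e-01 -7.72935894e-04  7.14290047e-05] 287.687904164226 [ 0.69923277 -0.01814797  0.37276533]
tip (np.float64(317.5703858988952), np.float64(226.7694432406507))
dcpress (np.float64(317.39563616545786), np.float64(187.12204697966735))
start (np.float64(176.1424350181628), np.float64(301.08752125914054))
```

View pics/w1.png

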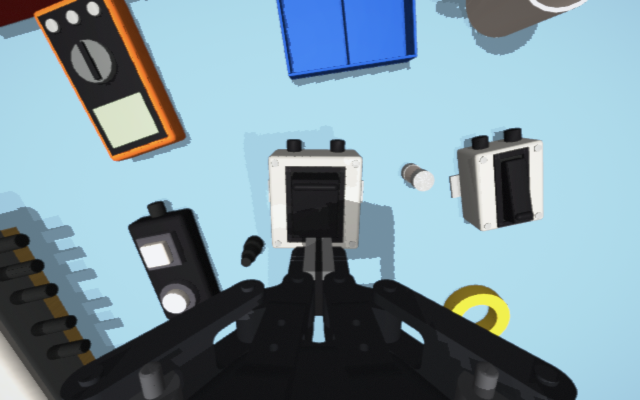

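The wrist view shows the wide rocker's rib at (316,187), where my estimate projects to (317,187), and the start button at (174,300) against (176,301). Both estimates hold, so I'll descend onto the DC rocker.

```bash
python3 -m handwheel '[0,0,-0.17,0,0,0, 0,0,-0.17,0,0,0, 0,0,-0.17,0,0,0, 0,0,-0.13,0,0,0, 0,0,0,0,0,0]'
python3 -m handwheel '[0,0,-0.03,0,0,0, 0,0,-0.03,0,0,0, 0,0,-0.02,0,0,0, 0,0,-0.02,0,0,0, 0,0,0,0,0,0]'
```

```text
time: 2.23
eef_pos: [0.6215, -0.0027, 0.1103]
tcp_rot: [0.992, -0.124, -0.005, -0.0]
contact_force: [-1.3, -0.7, -0.7]
opening: -0.001
finger_force: 0.0
time: 2.65
eef_pos: [0.6261, -0.0017, 0.1015]
tcp_rot: [0.992, -0.123, 0.0, 0.0]
contact_force: [0.0, -0.3, -0.1]
opening: -0.006
finger_force: 0.0
```

```bash
python3 -m handwheel '[0,0,-0.013,0,0,0, 0,0,-0.013,0,0,0, 0,0,-0.013,0,0,0, 0,0,0,0,0,0]'
python3 - <<'E'
from h import *
c=cam("wrist");p,d=imaging.read_camera("wrist"); q=imaging.read_camera("side")[0]
a=cv2.resize(p[120:270,230:400],None,fx=2.6,fy=2.6); b=cv2.resize(q[150:280,240:360],(400,390))
cv2.imwrite("pics/w2.png",np.hstack([a,b[:, :]])if a.shape[0]==b.shape[0] else np.hstack([cv2.resize(a,(442,390)),b]))
E
```

```text
time: 2.98
eef_pos: [0.6256, -0.0015, 0.0948]
tcp_rot: [0.992, -0.123, -0.0, -0.0]
contact_force: [-0.0, 0.1, -0.0]
opening: -0.001
finger_force: 0.0
```

View pics/w2.png

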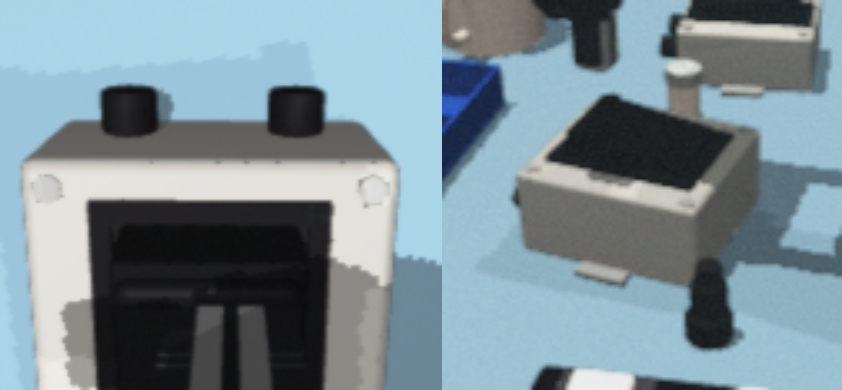

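The wrist crop shows the fingertips at crop (240,305), just short of the rib at y≈290. The side crop shows the tip at side pixel about (286,173), seemingly above the rocker, which is still raised. So there has been no contact, which disagrees with the reported TCP. I'll compare the real tip position with the reported one.

Run:
```python
from h import *
st=ctrl.get_state(); c=cam("wrist"); e=cam("side"); s=cam("scene")
from scipy.spatial.transform import Rotation as Ro
print(st["time"],st["eef_pos"],st["qpos"],Ro.from_quat(st["tcp_rot"]).apply([0,0,1]))
tip=st["eef_pos"]+Ro.from_quat(st["tcp_rot"]).apply([0,0,.019])
print("tip proj side",proj(e,tip),"wrist",proj(c,tip),"scene",proj(s,tip), "camera",-c[3].T@c[4])
p,d=imaging.read_camera("side")
for v in range(150,190,4): print(v,[depthpt(e,d,u,v).round(3).tolist() for u in (281,287,292)])
pw,dw=imaging.read_camera("wrist")
print("wrist tip",[depthpt(c,dw,u,v).round(3).tolist() for u,v in((310,240),(310,248),(329,240),(316,232))])
cv2.imwrite("pics/s3.png",np.hstack([cv2.resize(p[120:220,240:340],(400,400)),cv2.resize(imaging.read_camera("scene")[0][150:250,280:380],(400,400))]))
```

```text
3.0833 [ 0.62576531 -0.00149905  0.09511209] [-1.64351047e-01  2.97304619e-01  1.78920705e+00  1.69622605e-05
  1.05537051e+00  1.65323904e+00] [-2.83216945e-04  6.19308428e-05 -9.99999958e-01]
tip proj side (np.float64(286.86790946877215), np.float64(189.35404830735092)) wrist (np.float64(317.5833136297409), np.float64(226.81136855768332)) scene (np.float64(342.6332132636809), np.float64(211.29562920834036)) camera [ 0.69873851 -0.02046076  0.25682895]
150 [[0.623, 0.036, 0.179], [0.618, 0.013, 0.169], [0.612, -0.004, 0.161]]
154 [[0.624, 0.034, 0.171], [0.618, 0.013, 0.161], [0.613, -0.006, 0.151]]
158 [[0.631, 0.009, 0.15], [0.62, 0.007, 0.149], [0.613, -0.006, 0.143]]
162 [[0.631, 0.01, 0.142], [0.62, 0.007, 0.141], [0.614, -0.005, 0.135]]
166 [[0.631, 0.01, 0.134], [0.621, 0.008, 0.133], [0.614, -0.004, 0.127]]
170 [[0.632, 0.008, 0.124], [0.621, 0.01, 0.126], [0.614, -0.004, 0.119]]
174 [[0.684, -0.185, 0.002], [0.668, -0.185, 0.004], [0.657, -0.19, 0.002]]
178 [[0.68, -0.168, 0.001], [0.665, -0.17, 0.001], [0.653, -0.17, 0.002]]
182 [[0.676, -0.15, 0.001], [0.636, -0.046, 0.066], [0.617, -0.013, 0.087]]
186 [[0.671, -0.13, 0.003], [0.624, 0.004, 0.087], [0.616, -0.004, 0.083]]
wrist tip [[0.638, -0.001, 0.122], [0.638, -0.001, 0.131], [0.636, -0.01, 0.122], [0.626, -0.001, 0.085]]
```

View pics/s3.png

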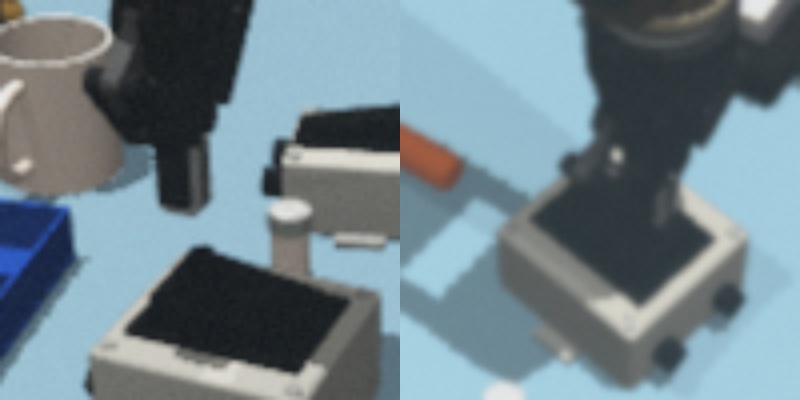

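The side depth puts the real fingertips at z≈0.118 while the reported TCP is at 0.095. So the tips are about 23 mm above the reported TCP, not 19 mm below it, and xy agrees. I'll go by the camera and descend gradually while watching the force.

```bash
python3 -m handwheel '[0,0,-0.06,0,0,0, 0,0,-0.06,0,0,0, 0,0,-0.04,0,0,0, 0,0,0,0,0,0]'
python3 -m handwheel '[0,0,-0.02,0,0,0, 0,0,-0.02,0,0,0, 0,0,-0.01,0,0,0, 0,0,0,0,0,0]'
python3 - <<'E'
from h import *
p,d=imaging.read_camera("side");e=cam("side")
st=ctrl.get_state();print(st["eef_pos"],st["contact_force"])
cv2.imwrite("pics/s4.png",np.hstack([cv2.resize(p[130:230,240:340],(400,400),interpolation=cv2.INTER_CUBIC),cv2.resize(imaging.read_camera("wrist")[0][150:270,260:380],(400,400),interpolation=cv2.INTER_CUBIC)]))
E
```

```text
time: 3.57
eef_pos: [0.624, -0.0013, 0.0684]
tcp_rot: [0.992, -0.123, -0.002, -0.0]
contact_force: [-0.3, -0.6, 0.0]
opening: -0.002
finger_force: 0.0
time: 3.9
eef_pos: [0.6268, -0.0018, 0.0648]
tcp_rot: [0.992, -0.123, 0.001, 0.0]
contact_force: [-0.1, -0.1, 1.7]
opening: -0.005
finger_force: 1.4
[ 0.62680572 -0.00181905  0.06472971] [ 1.05769286 -1.1056      3.03540715]
```

```bash
python3 -m handwheel '[0,0,-0.02,0,0,0, 0,0,-0.02,0,0,0, 0,0,0,0,0,0]'
python3 -m handwheel '[0,0,-0.015,0,0,0, 0,0,-0.01,0,0,0, 0,0,0,0,0,0]'
python3 -m handwheel '[0,0,-0.01,0,0,0, 0,0,-0.01,0,0,0, 0,0,0,0,0,0]'
```

```text
time: 4.25
eef_pos: [0.6284, -0.0022, 0.0594]
tcp_rot: [0.992, -0.123, 0.003, 0.0]
contact_force: [2.3, -1.4, 3.5]
opening: -0.001
finger_force: 1.7
time: 4.5
eef_pos: [0.6288, -0.0023, 0.0569]
tcp_rot: [0.992, -0.123, 0.004, 0.0]
contact_force: [1.4, -0.9, 7.7]
opening: -0.002
finger_force: 4.0
time: 4.75
eef_pos: [0.629, -0.0023, 0.0566]
tcp_rot: [0.992, -0.123, 0.003, 0.0]
contact_force: [-4.4, -0.9, 18.9]
opening: 0.003
finger_force: 9.5
```

```bash
python3 -m handwheel '[0,0,-0.01,0,0,0, 0,0,0,0,0,0, 0,0,0.1,0,0,0, 0,0,0.2,0,0,0, 0,0,0.2,0,0,0]'
python3 -m handwheel '[-0.088,-0.203,0.05,0,0,0.024, -0.088,-0.203,0,0,0,0.024, -0.088,-0.203,0,0,0,0.024, -0.088,-0.203,0,0,0,0.024, -0.088,-0.203,0,0,0,0.024]'
python3 -m handwheel '[-0.088,-0.203,0,0,0,0.024, -0.088,-0.203,0,0,0,0.024, 0,0,0,0,0,0, 0,0,0,0,0,0]'
python3 - <<'E'
from h import *
c=cam("wrist");p,d=imaging.read_camera("wrist"); s,ds=imaging.read_camera("side")
np.save("w5_d.npy",d); cv2.imwrite("pics/w5raw.png",p)
cv2.imwrite("pics/w5.png",np.hstack([cv2.resize(p[110:260,240:400],(427,400),interpolation=cv2.INTER_CUBIC),cv2.resize(s[130:250,250:360],(367,400),interpolation=cv2.INTER_CUBIC)]))
st=ctrl.get_state();print(st["eef_pos"],st["tcp_rot"])
print("acpress",proj(c,[.5385,-.2155,.075]),"ac centre top",proj(c,[.564,-.2155,.05]), "cam",-c[3].T@c[4])
f,cx,cy,R,t=c; v,u=np.mgrid[0:400,0:640]
P=(np.stack([(u-cx)/f*d,(v-cy)/f*d,d],-1)-t)@R; np.save("P5.npy",P)
m=(P[...,2]>.045)&(P[...,2]<.053)&(abs(P[...,0]-.57)<.07)&(abs(P[...,1]+.2155)<.06)
print(cv2.minAreaRect(P[m][:,:2].astype(np.float32)*1000), m.sum())
E
```

```text
time: 5.17
eef_pos: [0.6237, -0.0011, 0.1229]
tcp_rot: [0.992, -0.123, -0.003, -0.0]
contact_force: [-0.2, -0.1, 0.0]
opening: -0.001
finger_force: 0.0
time: 5.58
eef_pos: [0.5583, -0.1544, 0.1311]
tcp_rot: [1.0, -0.028, -0.001, -0.001]
contact_force: [0.2, -0.0, -0.6]
opening: -0.004
finger_force: 0.0
time: 5.92
eef_pos: [0.5322, -0.2157, 0.1311]
tcp_rot: [1.0, 0.007, -0.001, -0.001]
contact_force: [-0.3, 0.9, 0.5]
opening: -0.001
finger_force: 0.0
[ 0.53310802 -0.21393001  0.13127978] [ 9.99965583e-01  8.24951680e-03 -5.60088262e-04 -6.82121692e-04]
acpress (np.float64(317.54249492644266), np.float64(201.1762760566894)) ac centre top (np.float64(318.05846489558627), np.float64(163.72803459370897)) cam [ 0.60764524 -0.21561984  0.29272148]
((561.2608642578125, -214.74195861816406), (76.14187622070312, 98.05091857910156), 89.1607894897461) 6527
```

View pics/w5.png

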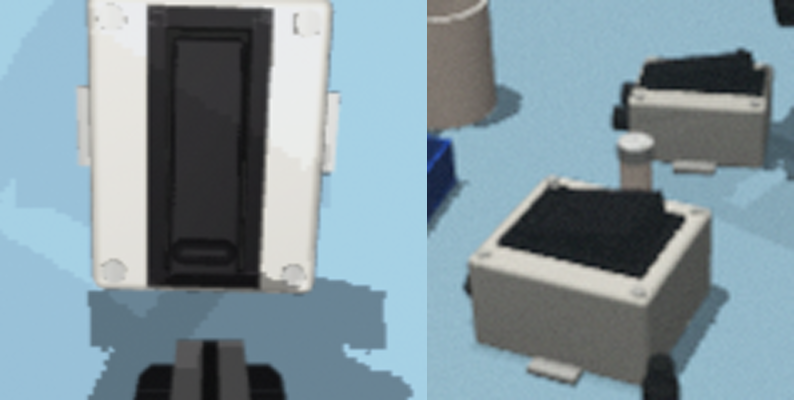

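The side crop shows the DC rocker is now over: its +x end is down and the other end is raised. The AC box is level, and its rib at wrist pixel (316,204) gives a crest at about (0.536,-0.214), directly below the tool. I'll press it.

```bash
python3 -m handwheel '[0.01,0,-0.14,0,0,0, 0,0,-0.14,0,0,0, 0,0,-0.12,0,0,0, 0,0,-0.07,0,0,0, 0,0,0,0,0,0]'
python3 -m handwheel '[0,0,-0.025,0,0,0, 0,0,-0.025,0,0,0, 0,0,-0.02,0,0,0, 0,0,-0.02,0,0,0, 0,0,0,0,0,0]'
python3 -m handwheel '[0,0,-0.01,0,0,0, 0,0,-0.01,0,0,0, 0,0,0,0,0,0]'
```

```text
time: 6.43
eef_pos: [0.5333, -0.2122, 0.0582]
tcp_rot: [1.0, 0.009, -0.003, -0.002]
contact_force: [-0.8, 0.4, -0.4]
opening: -0.003
finger_force: 0.0
time: 6.85
eef_pos: [0.5347, -0.2149, 0.0495]
tcp_rot: [1.0, 0.009, -0.001, 0.0]
contact_force: [-1.6, -0.1, 3.9]
opening: 0.001
finger_force: 2.0
time: 7.1
eef_pos: [0.5346, -0.2151, 0.0467]
tcp_rot: [1.0, 0.009, -0.001, 0.0]
contact_force: [-3.1, 0.4, 5.1]
opening: -0.001
finger_force: 2.5
```

```bash
python3 -m handwheel '[0,0,-0.01,0,0,0, 0,0,-0.01,0,0,0, 0,0,0,0,0,0]'
python3 -m handwheel '[0,0,-0.01,0,0,0, 0,0,0,0,0,0]'
```

```text
time: 7.35
eef_pos: [0.5348, -0.2152, 0.0448]
tcp_rot: [1.0, 0.009, -0.001, 0.0]
contact_force: [-5.7, 0.7, 9.8]
opening: 0.0
finger_force: 5.0
time: 7.52
eef_pos: [0.5348, -0.2153, 0.0446]
tcp_rot: [1.0, 0.009, -0.001, 0.0]
contact_force: [-9.0, 2.5, 15.9]
opening: -0.0
finger_force: 8.2
```

```bash
python3 -m handwheel '[0,0,-0.01,0,0,0, 0,0,0,0,0,0, 0,0,0.15,0,0,0, 0,0,0.25,0,0,0, 0,0,0.2,0,0,0]'
python3 -m handwheel '[-0.013,0.242,0.02,0,0,0, -0.013,0.242,0,0,0,0, -0.013,0.242,0,0,0,0, -0.013,0.242,0,0,0,0, -0.013,0.242,0,0,0,0]'
python3 -m handwheel '[-0.013,0.242,0,0,0,0, -0.013,0.242,0,0,0,0, -0.013,0.242,0,0,0,0, -0.013,0.242,0,0,0,0, -0.013,0.242,0,0,0,0]'
python3 -m handwheel '[-0.013,0.242,0,0,0,0, -0.013,0.242,0,0,0,0, 0,0,0,0,0,0, 0,0,0,0,0,0]'
python3 - <<'E'
from h import *
c=cam("wrist");st=ctrl.get_state();p,d=imaging.read_camera("wrist"); s,ds=imaging.read_camera("scene"); q,_=imaging.read_camera("side")
I=cv2.INTER_CUBIC
cv2.imwrite("pics/w6.png",np.hstack([cv2.resize(p[100:260,220:400],(450,400),interpolation=I),cv2.resize(q[130:190,295:365],(300,257),interpolation=I)[[min(i,256) for i in range(400)]]]))
print(st["eef_pos"],st["tcp_rot"],"cam",-c[3].T@c[4])
print("start",proj(c,[.5117,.2203,.052]),"stop",proj(c,[.5828,.2177,.052]))
m=(p.min(2)>170); n,l,S,C=cv2.connectedComponentsWithStats(m[100:260,220:400].astype(np.uint8))
for i in range(1,n):
    if S[i,4]>150:
        u,v=C[i]+[220,100]; print("white",S[i].tolist(),(u,v),onplane(c,u,v,.052).round(4),depthpt(c,d,int(u),int(v)).round(4))
E
```

```text
time: 7.93
eef_pos: [0.5353, -0.2149, 0.1315]
tcp_rot: [1.0, 0.008, 0.001, 0.0]
contact_force: [0.9, 0.0, -0.3]
opening: 0.001
finger_force: 0.0
time: 8.35
eef_pos: [0.5256, -0.0319, 0.1334]
tcp_rot: [1.0, 0.008, 0.001, 0.0]
contact_force: [0.6, -0.4, 0.7]
opening: 0.004
finger_force: 0.0
time: 8.77
eef_pos: [0.5158, 0.1502, 0.1334]
tcp_rot: [1.0, 0.008, 0.001, -0.0]
contact_force: [0.9, -1.0, 0.3]
opening: 0.0
finger_force: 0.0
time: 9.1
eef_pos: [0.5117, 0.2227, 0.133]
tcp_rot: [1.0, 0.01, 0.001, -0.0]
contact_force: [-0.1, -0.4, 0.1]
opening: 0.0
finger_force: 0.0
[0.51169039 0.22273596 0.13303162] [ 9.99945950e-01  1.03507015e-02  9.72570931e-04 -1.16255211e-04] cam [0.58653766 0.22352288 0.29489431]
start (np.float64(320.39233779406214), np.float64(199.7484918934368)) stop (np.float64(325.6169737046578), np.float64(116.13024131756251))
white [86, 0, 38, 37, 1315] (np.float64(324.1939163498099), np.float64(117.56730038022813)) [0.5817 0.2188 0.052 ] [0.5822 0.2191 0.0561]
white [138, 30, 42, 130, 2811] (np.float64(381.8281750266809), np.float64(188.50836001422982)) [0.5231 0.1669 0.052 ] [ 0.5099  0.1556 -0.0006]
white [0, 58, 40, 102, 1682] (np.float64(234.65457788347206), np.float64(213.23305588585018)) [0.4974 0.2969 0.052 ] [ 0.4786  0.3133 -0.    ]
white [82, 84, 35, 33, 881] (np.float64(318.51532349602724), np.float64(199.79795686719638)) [0.5116 0.222  0.052 ] [0.5136 0.2224 0.056 ]
```

View pics/w6.png

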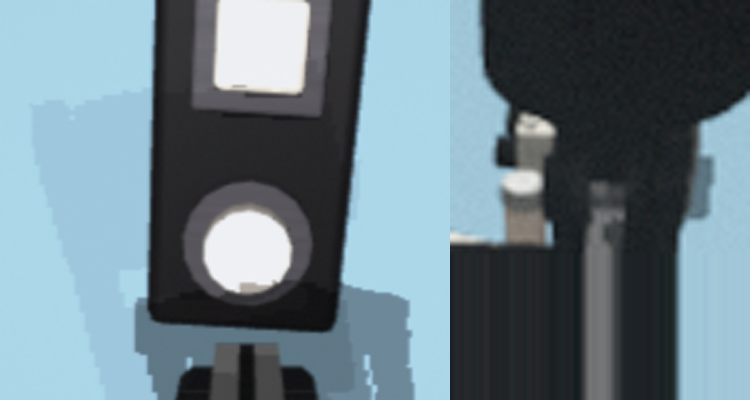

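The start button at wrist pixel (318,200) gives (0.512,0.2215), within about 1 mm of the tool; the stop key is at (324,117), 70 mm away. The AC box is hidden in the side view, so I'll check both rockers from scene depth before pressing start.

```bash
python3 - <<'E'
from h import *
p,d=imaging.read_camera("scene");f,cx,cy,R,t=cam("scene"); v,u=np.mgrid[0:400,0:640]
P=(np.stack([(u-cx)/f*d,(v-cy)/f*d,d],-1)-t)@R; P0=np.load("P.npy")
for n,cn,yaw,hw in(("ac",(.5613,-.2147),-.015,.007),("dc",(.6003,.0078),-.245,.018)):
    for Q,k in((P0,"before"),(P,"now")):
        dx=Q[...,0]-cn[0];dy=Q[...,1]-cn[1];a=dx*np.cos(yaw)+dy*np.sin(yaw);b=-dx*np.sin(yaw)+dy*np.cos(yaw)
        m=(abs(b)<hw)&(abs(a)<.033)&(Q[...,2]>.04); z=np.polyfit(a[m],Q[...,2][m],1); print(n,k,m.sum(),"slope",z.round(3))
E
python3 -m handwheel '[0,-0.007,-0.15,0,0,0, 0,0,-0.15,0,0,0, 0,0,-0.15,0,0,0, 0,0,-0.1,0,0,0, 0,0,0,0,0,0]'
```

```text
ac before 201 slope [-0.203  0.065]
ac now 171 slope [0.175 0.065]
dc before 336 slope [0.181 0.077]
dc now 395 slope [-0.177  0.076]
time: 9.72
eef_pos: [0.5089, 0.2177, 0.0457]
tcp_rot: [1.0, 0.007, -0.004, 0.001]
contact_force: [-1.0, 0.5, -0.3]
opening: -0.002
finger_force: 0.0
```

Both rockers have flipped (slopes reversed to about ±0.18). Now I'll press start.

```bash
python3 -m handwheel '[0,0,-0.05,0,0,0, 0,0,-0.05,0,0,0, 0,0,0,0,0,0]'
python3 -m handwheel '[0,0,-0.025,0,0,0, 0,0,-0.025,0,0,0, 0,0,-0.02,0,0,0, 0,0,0,0,0,0]'
```

```text
time: 9.97
eef_pos: [0.5126, 0.2193, 0.0348]
tcp_rot: [1.0, 0.008, 0.001, 0.0]
contact_force: [-0.9, -1.0, 2.8]
opening: -0.004
finger_force: 1.3
time: 10.3
eef_pos: [0.5131, 0.2196, 0.0304]
tcp_rot: [1.0, 0.009, -0.0, 0.001]
contact_force: [-12.5, -6.1, 30.6]
opening: 0.002
finger_force: 15.4
```

```bash
python3 -m handwheel '[0,0,0.008,0,0,0, 0,0,0,0,0,0, 0,0,0,0,0,0, 0,0,0,0,0,0, 0,0,0,0,0,0]'
```

```text
time: 10.72
eef_pos: [0.513, 0.2196, 0.0305]
tcp_rot: [1.0, 0.009, 0.0, 0.001]
contact_force: [-10.4, -5.8, 23.3]
opening: 0.005
finger_force: 12.0
```

```bash
Z='[0,0,0,0,0,0, 0,0,0,0,0,0, 0,0,0,0,0,0, 0,0,0,0,0,0, 0,0,0,0,0,0]'
python3 -m handwheel '[0,0,0,0,0,0, 0,0,0,0,0,0, 0,0,0,0,0,0, 0,0,0,0,0,0, 0,0,0,0,0,0]' | grep force
python3 -m handwheel '[0,0,0,0,0,0, 0,0,0,0,0,0, 0,0,0,0,0,0, 0,0,0,0,0,0, 0,0,0,0,0,0]' | grep force
python3 -m handwheel '[0,0,0,0,0,0, 0,0,0,0,0,0, 0,0,0,0,0,0, 0,0,0,0,0,0, 0,0,0,0,0,0]' | grep force
python3 -m handwheel '[0,0,0,0,0,0, 0,0,0,0,0,0, 0,0,0,0,0,0, 0,0,0,0,0,0, 0,0,0,0,0,0]'
python3 -m handwheel '[0,0,0,0,0,0, 0,0,0.05,0,0,0, 0,0,0.15,0,0,0, 0,0,0.25,0,0,0, 0,0,0.25,0,0,0]'
python3 -m handwheel '[0,0,0,0,0,0, 0,0,0,0,0,0, 0,0,0,0,0,0]'
python3 - <<'E'
from h import *
p,d=imaging.read_camera("wrist");s,_=imaging.read_camera("scene");I=cv2.INTER_CUBIC
c=cam("wrist")
m=(p.min(2)>170); n,l,S,C=cv2.connectedComponentsWithStats(m[100:260,220:400].astype(np.uint8))
for i in range(1,n):
    if 500<S[i,4]<1600:
        u,v=C[i]+[220,100]; print("white",onplane(c,u,v,.052).round(4),depthpt(c,d,int(u),int(v)).round(4))
cv2.imwrite("pics/end.png",np.hstack([cv2.resize(s[110:330,200:480],(510,400),interpolation=I),cv2.resize(p[100:260,240:356],(290,400),interpolation=I)]))
E
```

```text
contact_force: [-9.3, -4.8, 24.1]
finger_force: 12.0
contact_force: [-9.3, -5.1, 23.6]
finger_force: 12.0
contact_force: [-9.8, -5.5, 23.6]
finger_force: 12.0
time: 12.38
eef_pos: [0.513, 0.2196, 0.0305]
tcp_rot: [1.0, 0.009, 0.0, 0.001]
contact_force: [-9.5, -5.9, 23.7]
opening: 0.003
finger_force: 12.0
time: 12.8
eef_pos: [0.5101, 0.2197, 0.1301]
tcp_rot: [1.0, 0.008, -0.002, 0.0]
contact_force: [1.9, -0.2, 0.5]
opening: -0.001
finger_force: 0.0
time: 13.05
eef_pos: [0.5112, 0.2199, 0.13]
tcp_rot: [1.0, 0.009, -0.0, -0.0]
contact_force: [0.0, -0.9, -0.4]
opening: 0.003
finger_force: 0.0
white [0.58   0.2185 0.052 ] [0.5802 0.2188 0.0539]
white [0.5108 0.2218 0.052 ] [0.5117 0.2218 0.0545]
```

View pics/end.png

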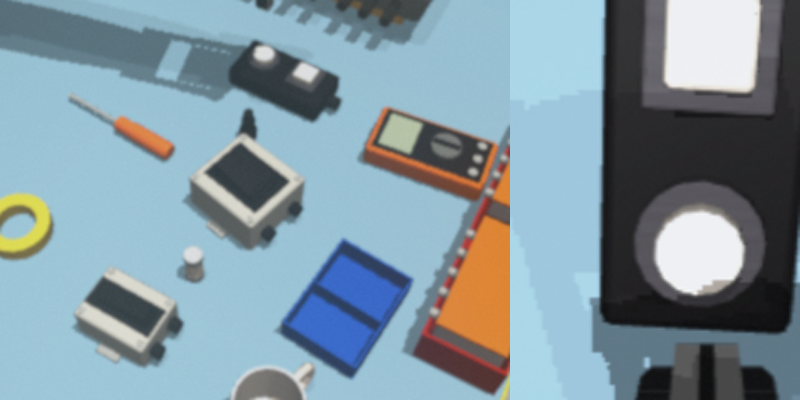

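The final pictures show both rockers over, the hand control where it was (buttons within about 1.5 mm) and the bystanders in place. The button stopped hard about 6 mm below first contact at 24 N or more, was held for about 2.2 s, and is back up. The tool is clear, so I'm handing in.

```bash
python3 -c "
from plant import ctrl
print(ctrl.sign_off())"
```

```text
the job is handed in; nothing more can be done
None
```

The job is handed in: I pressed the DC rocker over, then the AC rocker, then held the start button fully down for about 2.2 s and released it, with the stop key unpressed and nothing else disturbed.

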